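Put the rivet dollies back on their own pads

TASK

The three steel rivet dollies have been left on each other's rubber pads: put each back, upright, in the middle of the pad cut to the shape of its foot (mushroom dolly on the round pad, square dolly on the square pad, rail dolly on the long pad), the square and the rail dolly lined up with their pads. Use the empty cork mat to park a dolly on the way, and never stand a dolly on the bare bench top. Set the dollies down without dropping them or tipping them over, and leave the knife, the tin and the rivet tray alone.

Things in the scene. Friction and masses are not known exactly. Their poses are not given: they have to be found in the camera images.
- mushroom_dolly: Loose bare-steel dolly, round about its upright axis, about 0.42 kg, 60 mm tall: foot 52 mm across and 12 mm thick, stem 28 mm across, head 44 mm across with upright sides from 36 to 52 mm above the underside (grip here) and a dome above. Origin: centre of the underside; z up the axis. At the start it stands on the square pad.
- square_dolly: Loose bare-steel dolly, about 0.48 kg, 60 mm tall: square foot 52 x 52 mm and 14 mm thick, above it an upright square post 36 x 36 mm (grip across it) with a small dark disc on top. Origin: centre of the underside; x and y square to its sides, z up. At the start it stands on the long pad.
- rail_dolly: Loose bare-steel dolly like a short piece of rail, about 0.5 kg, 58 mm tall: foot 88 (x) x 38 (y) mm and 10 mm thick, web 14 mm thick, head 84 (x) x 28 (y) mm from 40 to 58 mm above the underside (grip across its 28 mm). Origin: centre of the underside; x along the rail, z up. At the start it stands on the round pad.
- pad_round: Fixed flat black rubber pad, a disc 100 mm across and 8 mm thick, home of the mushroom dolly. Origin: centre of the underside, on the bench top; its upper face is 8 mm higher.
- pad_square: Fixed flat black rubber pad, 90 x 90 mm, 8 mm thick, home of the square dolly. Origin: centre of the underside, on the bench top; x and y along its sides.
- pad_long: Fixed flat black rubber pad, 130 (x) x 64 (y) mm, 8 mm thick, home of the rail dolly. Origin: centre of the underside, on the bench top; x along its length.
- mat: Fixed flat cork mat, 110 x 110 mm, 8 mm thick, empty at the start: the free spot to park a dolly on. Origin: centre of the underside, on the bench top; x and y along its sides.
- knife: Bystander: loose yellow utility knife lying flat on the bench, 127 x 26 mm, 20 mm tall. Origin: near its middle, underside; x along it to the blade.
- tin: Bystander: loose white round tin with a blue cap, 76 mm across, 113 mm tall with the cap. Origin: centre of the underside.
- rivet_tray: Bystander: loose grey open plastic tray of rivets, 90 (x) x 72 (y) mm, 32 mm tall. Origin: centre of the underside.
Mind the look-alikes: they are no part of the job. Leave any blue or red look-alike of the pad_square alone.

How it is judged:
By the outcome, as a careful person would: the job done as asked, in the order asked, and still so for the second after the job is handed in, with the robot touching nothing.
It also fails if it takes over 96 s, if anything falls off the work surface, if the arm or the gripper's body presses on something with over 40 N, if the wrist force passes 120 N, or if a joint passes its speed limit or range.

ROBOT

A 7-joint arm with a two-finger parallel gripper is mounted at the origin on the work surface. World frame = base frame: x ahead of the robot, y to its left, z up, the work surface at z = 0. Lengths are in m, angles in rad, forces in N, time in s.
With the tool pointing down it reaches from about 0.425 to 0.95 m from the base axis. Payload 4.7 kg.
Tool frame: the origin (TCP) lies midway between the tips of the shut fingers; the grasp point (between the pads) lies 19 mm behind it; z points along the fingers, y is the line along which they close (so a half turn about z gives the same grasp; the last joint's range is limited). The gripper opens to 87 mm and grips with 3 to 60 N. Pads are 19 mm wide; open, the fingers measure 117 mm over their backs; the gripper's body (75 mm by 190 mm) begins 51 mm behind the grasp point.
Start: joints at [1.164, 0.469, -0.049, 1.532, 0.024, 1.141, -0.082], TCP at [0.249, -0.627, 0.223] pointing down, gripper open.
Joint ranges: [-2.59, 2.59], [-0.33, 1.99], [-1.39, 1.29], [0.1, 2.45], [-1.04, 4.18], [0.21, 1.99], [-2.66, 2.66]. Speed limits (rad/s): [2.57, 2.57, 3.14, 3.14, 3.14, 3.14, 3.14].

INTERFACE

Orientations are given as a unit quaternion [w, x, y, z].
In Python, from station import readout, viewer, r gives the robot as it stands.
- The arm moves only by the tool carry_out, never from a script. Its argument "rows" is text: rows parted by semicolons, each of 7 numbers parted by spaces: the finger opening in m, from 0 to 0.087, then the shift along the tool's x, y, z in m, then the turn, a rotation vector about the tool's x, y, z in rad. A call has 1 to 12 rows; each row shifts and turns the commanded pose from where the row before left it, along the tool's axes as they then stand; what a row does not reach is not made up. A row lasts 1/8 s, in which the tool goes at most 62.5 mm and 10.7 degrees, less where a joint would pass 70% of its speed; a pose out of reach is approached as far as the arm can. A call with a gripper value outside its range is refused whole. The fingers move at their own pace and stop on an object; the grip force is fixed at half the most. Time passes only in rows, so rows that do not move let the fingers close. It gives the time, the measured TCP pose, the force, the opening and the grip force at its end, in the units of the state.
- readout.get_state(): the state, without advancing time (a new reading comes with each control period).
- viewer.grab_frame(name): name is "side" or "top"; returns a dict with "img" (420x560x3 uint8, blue, green, red), "K" (3x3 intrinsics, pixels), "T" (4x4, takes a point from camera to world coordinates). Camera axes: x right, y down, z forward; pixel columns grow to the right and rows downward; lengths in m; the calibration is good to about 2 mm. A picture is of the moment at which its call begins. There is no depth.
- r.hand_in(): hands the job in; it is judged then, once.
The state is a dict: "time_s": time; "qpos": joint angles; "dq": joint speeds; "effort": joint torques, N m; "position": TCP position; "orientation": TCP orientation; "ft_force": force on the tool from outside, world axes, zero at the start; "ft_torque": the same for the moment, N m; "gripper_width": finger opening in m; "grasp_force": force on a finger pad.
Only numpy, scipy, OpenCV 4.12 (cv2) and the standard library are available. Lean on these libraries where they do the work, as an engineer would, in place of code of your own. Each camera call takes 0.05 s, during which the arm holds its last target. There are 200 camera calls.

## Working session

There is one attempt and no reset: what is moved stays moved. The work goes in short steps, Python scripts to look and compute and a tool call to move; the robot and the scene stay as the last step left them, time stands still between calls to the robot, and variables do not carry over. Pictures are saved under pics/ and viewed, at most 14 in all, crops included, and the job is handed in when it is done.

Besides the shell and the picture viewer there is one more tool, called as a command line: name --argument value ..., lists and objects as JSON in quotes. carry_out: Moves the arm, as the interface text tells. Its arguments: {"type":"object","properties":{"rows":{"type":"string"}},"required":["rows"]}

```bash
ls; mkdir -p pics; python3 - <<'E'
from station import readout, viewer, r
import cv2
s=readout.get_state()
for k in s: print(k,s[k])
for n in("side","top"):
    f=viewer.grab_frame(n); cv2.imwrite(f"pics/{n}0.png",f["img"]); print(n,f["K"],f["T"])
E
```

```text
pics
time_s 0.0
qpos [ 1.16405816  0.46944157 -0.04858719  1.53368601  0.02409746  1.14097221
 -0.08227678]
dq [ 0.00043228 -0.0014798  -0.00023399 -0.00105326 -0.0011095   0.00149926
 -0.00019986]
effort [ 1.89113130e-04 -5.07971764e+01 -8.08540382e-02 -2.36156076e+01
 -6.13074331e-02  3.79894464e-02  1.88304475e-04]
position [ 0.24880437 -0.62683764  0.22150266]
orientation [-9.36469369e-04  9.82202964e-01  1.87820163e-01 -2.14964863e-04]
ft_force [-0.24046969 -0.52808971  0.38226828]
ft_torque [ 0.02234583 -0.00487588 -0.0227631 ]
grasp_force 0.0
gripper_width 0.08715363620966035
side [[429.79429191   0.         280.07167341]
 [  0.         429.79429191 202.71603914]
 [  0.           0.           1.        ]] [[-0.98314711 -0.12459667  0.13378129  0.37255925]
 [-0.18279626  0.68079013 -0.70930271  0.70013742]
 [-0.00270022 -0.72180362 -0.69209265  0.80253874]
 [ 0.          0.          0.          1.        ]]
top [[388.05940223   0.         282.16634867]
 [  0.         388.05940223 210.70602519]
 [  0.           0.           1.        ]] [[-0.00471025 -0.99402127  0.10908492  0.41372738]
 [-0.99998137  0.00510577  0.00334675 -0.07993765]
 [-0.0038837  -0.10906712 -0.9940268   1.04440049]
 [ 0.          0.          0.          1.        ]]
```

View pics/side0.png

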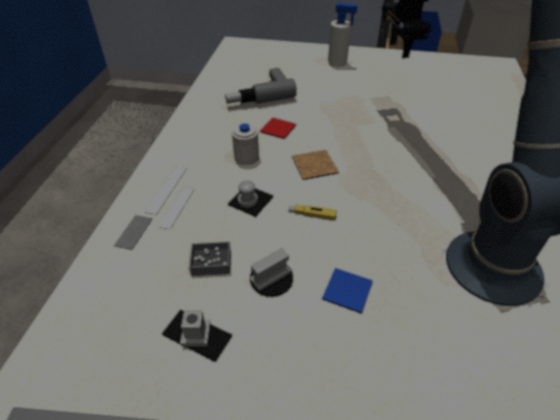

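View pics/top0.png

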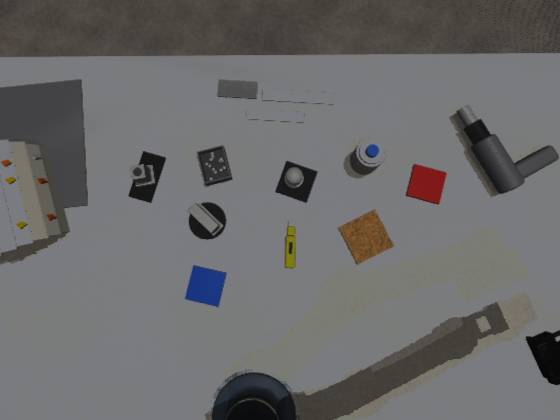

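Candidates: the square pad is the black one at side (250,200) / top (297,181), and I choose it. Its look-alikes are blue at side (348,290) / top (206,286) and red at side (278,128) / top (427,184).

- Long pad: top (147,176), with the square dolly on it.
- Round pad: top (207,221), with the rail dolly on it.
- Cork mat: top (367,237), empty.
- The mushroom dolly stands on the black square pad.

Next is a close crop.

```bash
cat > h.py <<'E'
import cv2, numpy as np
def ray(f,uv,z):
    uv=np.atleast_2d(np.array(uv,float)); d=np.c_[uv,np.ones(len(uv))]@np.linalg.inv(f["K"]).T@f["T"][:3,:3].T
    o=f["T"][:3,3]; return o+d*((z-o[2])/d[:,2:])
def proj(f,P):
    P=np.atleast_2d(P); c=(P-f["T"][:3,3])@f["T"][:3,:3]; c=c@f["K"].T; return c[:,:2]/c[:,2:]
E
python3 - <<'E'
from station import viewer
from h import *
t=viewer.grab_frame("top")["img"]; s=viewer.grab_frame("side")["img"]
a=cv2.resize(t[140:270,115:400],None,fx=2.8,fy=2.8,interpolation=cv2.INTER_CUBIC)
b=s[170:365,155:300]; 
cv2.imwrite("pics/ct.png",np.clip(a*1.5,0,255).astype('uint8'))
cv2.imwrite("pics/cs.png",np.clip(cv2.resize(b,None,fx=3,fy=3,interpolation=cv2.INTER_CUBIC)*1.5,0,255).astype('uint8'))
E
```

```text
(no output)
```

View pics/ct.png

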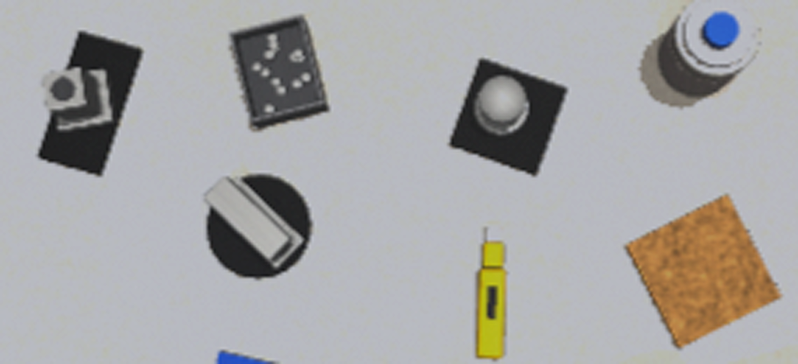

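View pics/cs.png

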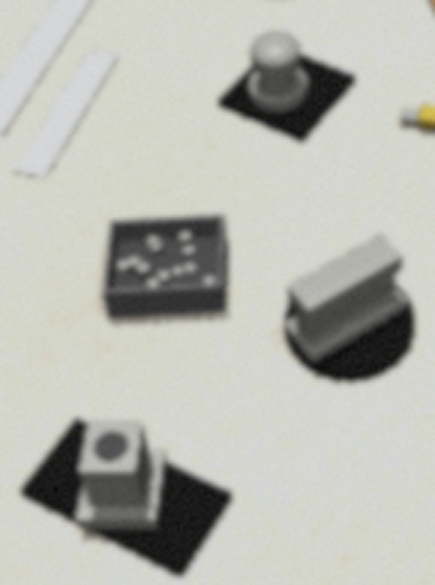

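```bash
cat > pads.py <<'E'
from station import viewer
from h import *
C={"square":(297,181),"long":(147,176),"round":(207,221),"mat":(367,237)}
Sd={"square":(250,200),"long":(197,333),"round":(271,275),"mat":(315,164)}
for n,c in(("top",C),("side",Sd)):
    f=viewer.grab_frame(n); im=cv2.GaussianBlur(cv2.resize(f["img"],None,fx=4,fy=4,interpolation=cv2.INTER_CUBIC),(5,5),0)
    hsv=cv2.cvtColor(im,cv2.COLOR_BGR2HSV)
    for k,(u,v) in c.items():
        m=(hsv[...,1]>90)&(hsv[...,0]<25) if k=="mat" else hsv[...,2]<75
        w=np.zeros(m.shape,'uint8'); R=40; w[4*(v-R):4*(v+R),4*(u-R):4*(u+R)]=1
        m=(m&(w>0)).astype('uint8'); q,l,st,ce=cv2.connectedComponentsWithStats(m)
        ok=[i for i in range(1,q) if st[i,4]>1000]
        i=min(ok,key=lambda i:np.hypot(*(ce[i]-[4*u,4*v])))
        ys,xs=np.nonzero(l==i); P=ray(f,(np.c_[xs,ys]+.5)/4-.5,.008)[:,:2].astype('float32')
        h=cv2.convexHull(P)
        if k=="round": print(n,k,cv2.minEnclosingCircle(h))
        else:
            rc=cv2.minAreaRect(h); b=cv2.boxPoints(rc); e=b[1]-b[0]; e2=b[2]-b[1]
            L=e if np.hypot(*e)>np.hypot(*e2) else e2
            print(n,k,np.round(rc[0],4),np.round(rc[1],4),"longdir deg",round(np.degrees(np.arctan2(L[1],L[0]))%180,1), "hullarea",cv2.contourArea(h))
E
python3 pads.py
```

```text
top square [ 0.6075 -0.1142] [0.0906 0.0922] longdir deg 160.1 hullarea 0.00829051125443414
top long [0.6229 0.2913] [0.0672 0.1314] longdir deg 163.3 hullarea 0.008699538473314394
top round ((0.5023242831230164, 0.12548871338367462), 0.050398729741573334)
top mat [ 0.4577 -0.2983] [0.1093 0.1102] longdir deg 116.0 hullarea 0.011969537878018466
side square [ 0.6075 -0.1107] [0.0929 0.0927] longdir deg 70.1 hullarea 0.008026433130945643
side long [0.6216 0.2932] [0.0725 0.1304] longdir deg 163.7 hullarea 0.00884564235317109
side round ((0.4956584572792053, 0.12204586714506149), 0.05962970480322838)
side mat [ 0.4567 -0.2952] [0.1063 0.1083] longdir deg 116.0 hullarea 0.01135312059266358
```

```bash
cat > mos.py <<'E'
import sys
from station import viewer
from h import *
# args: out name, then list of view:u:v ; 34px windows x 7.75
tiles=[]
F={}
for a in sys.argv[2:]:
    n,u,v=a.split(":"); u=int(u);v=int(v)
    if n not in F: F[n]=viewer.grab_frame(n)["img"]
    t=cv2.resize(F[n][v-18:v+18,u-18:u+18],(260,260),interpolation=cv2.INTER_CUBIC)
    t=np.clip(t*1.6,0,255).astype('uint8')
    tiles.append(t)
rows=[np.hstack(tiles[i:i+3]) for i in range(0,len(tiles),3)]
cv2.imwrite(sys.argv[1],np.vstack(rows))
E
python3 mos.py pics/m1.png top:294:177 top:143:175 top:206:218 side:247:194 side:195:327 side:270:268
```

```text
(no output)
```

View pics/m1.png

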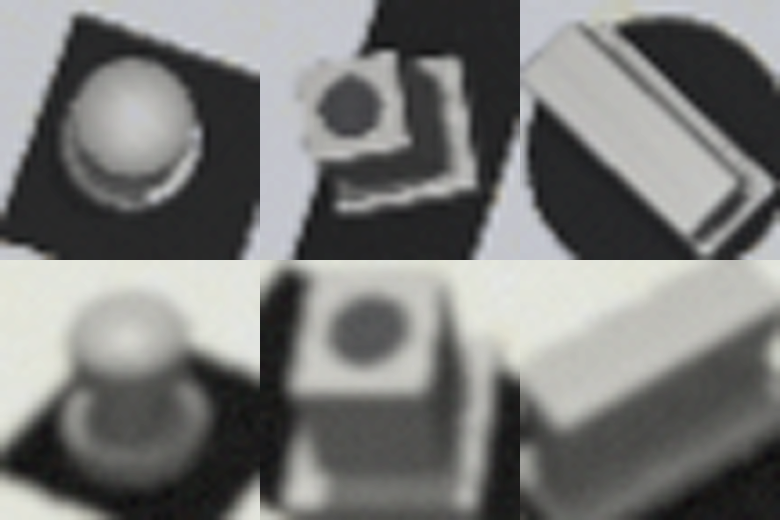

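```bash
cat > pk.py <<'E'
from station import viewer
from h import *
ft=viewer.grab_frame("top"); fs=viewer.grab_frame("side")
def tl(c,p): return np.array(c)-18+(np.atleast_2d(p)+.5)/7.222-.5
def ang(P): d=P[1]-P[0]; return round(np.degrees(np.arctan2(d[1],d[0]))%180,1)
E
python3 - <<'E'
from pk import *
print("mush head top",ray(ft,tl((294,177),(133,118)),.056), "foot",ray(ft,tl((294,177),(131.5,139)),.020))
print("mush side head",ray(fs,tl((247,194),(129,72)),.058),"foot", ray(fs,tl((247,194),(136,155)),.020))
c=(143,175)
print("sq disc",ray(ft,tl(c,(90,106)),.068),"foot",ray(ft,tl(c,(140,134.5)),.022),"side disc",ray(fs,tl((195,327),(108,70)),.068))
F=ray(ft,tl(c,[(78,212),(217,187),(202,57)]),.022); print("sq foot edges",ang(F[:2]),ang(F[1:]),np.linalg.norm(np.diff(F,axis=0),axis=1))
F=ray(ft,tl(c,[(58,161),(149,146),(138,52),(42,62)]),.068); print("post edges",ang(F[:2]),ang(F[1:3]),ang(F[2:]),ang(F[[0,3]]),np.linalg.norm(np.diff(F,axis=0),axis=1),F.mean(0))
F=ray(fs,tl((195,327),[(28,130),(170,130)]),.068);print("post side front",ang(F),np.linalg.norm(F[1]-F[0]))
c=(206,218)
F=ray(ft,tl(c,[(53,27),(225,183),(170,242),(0,78)]),.066); print("rail",F.mean(0),(F[0]+F[2])/2,ang(F[:2]),ang(F[2:]),ang(F[1:3]),np.linalg.norm(np.diff(F,axis=0),axis=1))
F=ray(fs,(np.array([(290,290),(383,236),(402,262),(308,308)])+.5)/3-.5+[155,170],.066); print("rail side",F.mean(0),ang(F[:2]),ang(F[2:]),np.linalg.norm(np.diff(F,axis=0),axis=1))
E
```

```text
mush head top [[ 0.61524573 -0.10763857  0.056     ]] foot [[ 0.61466821 -0.10802727  0.02      ]]
mush side head [[ 0.61478901 -0.1108452   0.058     ]] foot [[ 0.61358453 -0.10771348  0.02      ]]
sq disc [[0.62455235 0.29493378 0.068     ]] foot [[0.62361529 0.29361602 0.022     ]] side disc [[0.6237439  0.29485837 0.068     ]]
sq foot edges 100.1 8.3 [0.05202652 0.04964186]
post edges 99.2 8.5 95.8 11.1 [0.0325172  0.03436666 0.03423528] [0.62484391 0.29254679 0.068     ]
post side front 10.4 0.03738035434188539
rail [0.5038545  0.12388482 0.066     ] [0.50321167 0.12404942 0.066     ] 47.9 46.3 137.3 [0.08263901 0.02795482 0.08390593]
rail side [0.50276921 0.12829749 0.066     ] 47.4 42.2 [0.08341146 0.02827244 0.07870314]
```

```bash
cat > go.py <<'E'
import sys, numpy as np
from station import readout
from scipy.spatial.transform import Rotation as R
x,y,z,yaw=map(float,sys.argv[1:5])
s=readout.get_state(); q=np.array(s["orientation"]); A=R.from_quat(q[[1,2,3,0]])
B=R.from_euler("z",yaw,degrees=True)*R.from_euler("x",180,degrees=True)
rv=(A.inv()*B).as_rotvec(); sh=B.inv().apply(np.array([x,y,z])-s["position"])
tx=A.apply([1,0,0])
print("t",round(s["time_s"],2),"pos",np.round(s["position"],4),"yaw",round(np.degrees(np.arctan2(tx[1],tx[0])),1),"w",round(s["gripper_width"],4),"gf",round(s["grasp_force"],1),"j7",round(s["qpos"][6],2),"F",np.round(s["ft_force"],1))
print("turn (tool)",np.round(rv,4)," then shift (tool)",np.round(sh,4))
E
python3 go.py 0.6147 -0.108 0.15 99
```

```text
t 0.5 pos [ 0.249  -0.6274  0.2225] yaw 21.6 w 0.087 gf 0.0 j7 -0.08 F [ 0.  -0.3 -0.4]
turn (tool) [ 1.0000e-04 -1.0000e-04 -1.3501e+00]  then shift (tool) [0.4558 0.4424 0.0725]
```

carry_out --rows "0.087 0 0 0 0 0 -0.135;0.087 0 0 0 0 0 -0.135;0.087 0 0 0 0 0 -0.135;0.087 0 0 0 0 0 -0.135;0.087 0 0 0 0 0 -0.135;0.087 0 0 0 0 0 -0.135;0.087 0 0 0 0 0 -0.135;0.087 0 0 0 0 0 -0.135;0.087 0 0 0 0 0 -0.135;0.087 0 0 0 0 0 -0.135"

```text
time_s: 1.75
position: [0.2489, -0.6275, 0.2226]
orientation: [0.0, 0.648, 0.762, -0.0]
ft_force: [-0.1, -0.7, 0.1]
gripper_width: 0.0873
grasp_force: 0.0
```

carry_out --rows "0.087 0.038 0.037 0 0 0 0;0.087 0.038 0.037 0 0 0 0;0.087 0.038 0.037 0 0 0 0;0.087 0.038 0.037 0 0 0 0;0.087 0.038 0.037 0 0 0 0;0.087 0.038 0.037 0 0 0 0;0.087 0.038 0.037 0 0 0 0;0.087 0.038 0.037 0 0 0 0;0.087 0.038 0.037 0.02 0 0 0;0.087 0.038 0.037 0.02 0 0 0;0.087 0.038 0.037 0.02 0 0 0;0.087 0.038 0.036 0.012 0 0 0"

```text
time_s: 3.25
position: [0.6158, -0.1066, 0.1496]
orientation: [-0.0, 0.65, 0.76, -0.0]
ft_force: [0.3, -0.7, 0.5]
gripper_width: 0.087
grasp_force: 0.0
```

carry_out --rows "0.087 0 0 0 0 0 0;0.087 0 0 0 0 0 0"

```text
time_s: 3.5
position: [0.6151, -0.1084, 0.1505]
orientation: [0.0, 0.65, 0.76, -0.0]
ft_force: [0.7, -0.1, -0.3]
gripper_width: 0.0873
grasp_force: 0.0
```

```bash
python3 go.py 0.6147 -0.108 0.033 99;  python3 mos.py pics/m2.png side:247:194 side:247:170 top:294:177
```

```text
t 3.5 pos [ 0.6151 -0.1084  0.1505] yaw 99.0 w 0.0873 gf 0.0 j7 0.02 F [ 0.7 -0.1 -0.3]
turn (tool) [-0.0006  0.0008 -0.0003]  then shift (tool) [ 0.0005 -0.0003  0.1175]
```

View pics/m2.png

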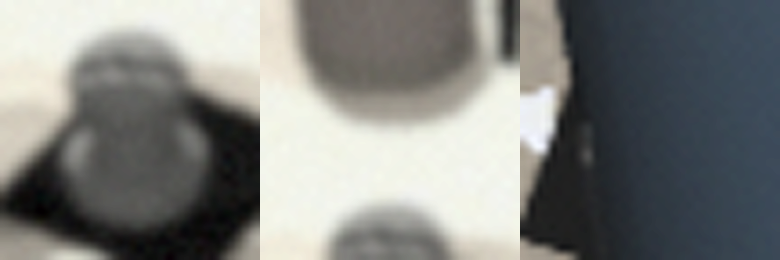

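The crop shows the mushroom head at about side (247,178), standing untouched and shaded by the gripper directly above it. Descending.

carry_out --rows "0.087 0 0 0.03 0 0 0;0.087 0 0 0.03 0 0 0;0.087 0 0 0.03 0 0 0;0.087 0 0 0.02 0 0 0;0.087 0 0 0.0075 0 0 0;0.087 0 0 0 0 0 0;0.06 0 0 0 0 0 0;0.03 0 0 0 0 0 0;0.03 0 0 0 0 0 0;0.03 0 0 0 0 0 0;0.03 0 0 0 0 0 0;0.03 0 0 0 0 0 0"

```text
time_s: 5.1
position: [0.6149, -0.1078, 0.0331]
orientation: [-0.0, 0.649, 0.76, -0.0]
ft_force: [-0.5, 0.4, 2.2]
gripper_width: 0.0431
grasp_force: 30.0
```

```bash
python3 go.py 0.4575 -0.297 0.15 99; python3 mos.py pics/m3.png side:247:194 side:247:178
```

```text
t 5.1 pos [ 0.6149 -0.1078  0.0331] yaw 99.0 w 0.0431 gf 30.0 j7 -0.06 F [-0.5  0.4  2.2]
turn (tool) [-0.0008  0.0001 -0.0001]  then shift (tool) [-0.1622 -0.1851 -0.1169]
```

View pics/m3.png

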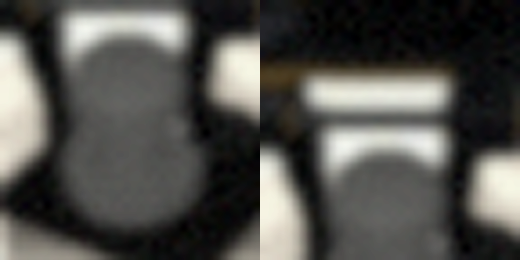

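The crop shows the mushroom head held between both finger pads, at about side (247,185). The opening is 43 mm against a 44 mm head at 30 N. Lifting it and carrying it to the mat.

carry_out --rows "0.03 0 0 -0.005 0 0 0;0.03 0 0 -0.02 0 0 0;0.03 0 0 -0.03 0 0 0;0.03 0 0 -0.03 0 0 0;0.03 0 0 -0.02 0 0 0;0.03 0 0 -0.01 0 0 0;0.03 -0.01 -0.012 0 0 0 0;0.03 -0.024 -0.027 0 0 0 0;0.03 -0.032 -0.037 0 0 0 0;0.03 -0.032 -0.037 0 0 0 0;0.03 -0.032 -0.037 0 0 0 0;0.03 -0.02 -0.023 0 0 0 0"

```text
time_s: 6.65
position: [0.4636, -0.2858, 0.1465]
orientation: [-0.002, 0.651, 0.759, -0.001]
ft_force: [0.6, -0.5, -3.2]
gripper_width: 0.0431
grasp_force: 30.0
```

carry_out --rows "0.03 -0.012 -0.012 0 0 0 0;0.03 0 0 0 0 0 0;0.03 0 0 0 0 0 0"

```text
time_s: 7.02
position: [0.4589, -0.2951, 0.148]
orientation: [-0.0, 0.649, 0.761, 0.001]
ft_force: [0.3, -0.6, -3.9]
gripper_width: 0.0432
grasp_force: 30.0
```

```bash
python3 go.py 0.4575 -0.297 0.034 99
```

```text
t 7.03 pos [ 0.4589 -0.2951  0.148 ] yaw 99.1 w 0.0432 gf 30.0 j7 0.44 F [ 0.3 -0.6 -3.9]
turn (tool) [ 0.0009 -0.0009  0.0021]  then shift (tool) [-0.0016 -0.0017  0.114 ]
```

carry_out --rows "0.03 -0.0015 -0.0015 0.01 0 0 0;0.03 0 0 0.03 0 0 0;0.03 0 0 0.03 0 0 0;0.03 0 0 0.025 0 0 0;0.03 0 0 0.01 0 0 0;0.03 0 0 0.004 0 0 0;0.03 0 0 0.002 0 0 0;0.03 0 0 0 0 0 0;0.03 0 0 0 0 0 0"

```text
time_s: 8.15
position: [0.457, -0.2987, 0.0377]
orientation: [0.001, 0.65, 0.76, 0.0]
ft_force: [-0.5, -0.1, -4.6]
gripper_width: 0.0429
grasp_force: 30.0
```

```bash
python3 go.py 0.4575 -0.297 0.033 99
```

```text
t 8.15 pos [ 0.457  -0.2987  0.0377] yaw 99.0 w 0.0429 gf 30.0 j7 0.35 F [-0.5 -0.1 -4.6]
turn (tool) [ 0.0009  0.001  -0.0002]  then shift (tool) [0.0016 0.0007 0.0047]
```

carry_out --rows "0.03 0 0 0.002 0 0 0;0.03 0 0 0.0015 0 0 0;0.03 0 0 0 0 0 0;0.03 0 0 0 0 0 0"

```text
time_s: 8.65
position: [0.4567, -0.2984, 0.0335]
orientation: [0.0, 0.649, 0.76, 0.0]
ft_force: [-0.5, 0.4, -3.9]
gripper_width: 0.0431
grasp_force: 30.0
```

carry_out --rows "0.03 0 0 0.001 0 0 0;0.03 0 0 0 0 0 0;0.03 0 0 0 0 0 0"

```text
time_s: 9.02
position: [0.4568, -0.2985, 0.033]
orientation: [0.0, 0.649, 0.76, -0.0]
ft_force: [-0.6, 0.7, 2.8]
gripper_width: 0.0429
grasp_force: 30.0
```

Contact is confirmed by the force change from -3.9 to +2.8 N. Releasing, lifting, and heading for the square dolly.

carry_out --rows "0.05 0 0 0 0 0 0;0.087 0 0 0 0 0 0;0.087 0 0 0 0 0 0;0.087 0 0 0 0 0 0;0.087 0 0 -0.01 0 0 0;0.087 0 0 -0.03 0 0 0;0.087 0 0 -0.04 0 0 0;0.087 0 0 -0.04 0 0 0;0.087 0 0 0 0 0 0"

```text
time_s: 10.15
position: [0.4589, -0.2994, 0.1565]
orientation: [0.004, 0.65, 0.76, 0.0]
ft_force: [-0.4, -0.4, -0.3]
gripper_width: 0.0868
grasp_force: 0.0
```

```bash
python3 go.py 0.624 0.2945 0.15 99
```

```text
t 10.15 pos [ 0.4589 -0.2994  0.1565] yaw 99.0 w 0.0868 gf 0.0 j7 0.45 F [-0.4 -0.4 -0.3]
turn (tool) [ 0.0058  0.0054 -0.0002]  then shift (tool) [0.5608 0.2559 0.0065]
```

carry_out --rows "0.087 0.02 0.009 0 0 0 0;0.087 0.05 0.023 0 0 0 0;0.087 0.05 0.023 0 0 0 0;0.087 0.05 0.023 0 0 0 0;0.087 0.05 0.023 0 0 0 0;0.087 0.05 0.023 0 0 0 0;0.087 0.05 0.023 0 0 0 0;0.087 0.05 0.023 0 0 0 0;0.087 0.05 0.023 0 0 0 0;0.087 0.05 0.023 0 0 0 0;0.087 0.05 0.022 0 0 0 0;0.087 0.041 0.018 0 0 0 0"

```text
time_s: 11.65
position: [0.6213, 0.2979, 0.1515]
orientation: [-0.0, 0.649, 0.761, -0.001]
ft_force: [0.7, 0.8, 0.5]
gripper_width: 0.0869
grasp_force: 0.0
```

carry_out --rows "0.087 0 0 0 0 0 0;0.087 0 0 0 0 0 0;0.087 0 0 0 0 0 0"

```text
time_s: 12.02
position: [0.622, 0.2935, 0.1521]
orientation: [0.0, 0.65, 0.76, -0.001]
ft_force: [0.1, -0.0, -0.5]
gripper_width: 0.0868
grasp_force: 0.0
```

```bash
python3 go.py 0.624 0.2945 0.031 99
```

```text
t 12.03 pos [0.622  0.2935 0.1521] yaw 98.9 w 0.0868 gf 0.0 j7 -0.63 F [ 0.1 -0.  -0.5]
turn (tool) [-0.0006  0.0017 -0.0023]  then shift (tool) [0.0007 0.0021 0.1211]
```

carry_out --rows "0.087 0.001 0.002 0.03 0 0 0;0.087 0 0 0.03 0 0 0;0.087 0 0 0.03 0 0 0;0.087 0 0 0.02 0 0 0;0.087 0 0 0.011 0 0 0;0.087 0 0 0 0 0 0;0.06 0 0 0 0 0 0;0.02 0 0 0 0 0 0;0.02 0 0 0 0 0 0;0.02 0 0 0 0 0 0;0.02 0 0 0 0 0 0;0.02 0 0 0 0 0 0"

```text
time_s: 13.52
position: [0.6236, 0.297, 0.0315]
orientation: [0.0, 0.649, 0.76, -0.0]
ft_force: [0.8, 0.9, -1.2]
gripper_width: 0.0362
grasp_force: 29.9
```

```bash
python3 go.py 0.624 0.2945 0.031 99; python3 pads.py | grep -E "square|mat"; python3 mos.py pics/m4.png side:195:327 side:314:158 top:366:232 top:297:181
```

```text
t 13.53 pos [0.6236 0.297  0.0315] yaw 99.0 w 0.0362 gf 29.9 j7 -0.7 F [ 0.8  0.9 -1.2]
turn (tool) [-0.0001  0.0001 -0.0001]  then shift (tool) [-0.0025  0.      0.0005]
top square [ 0.6075 -0.1142] [0.0889 0.0909] longdir deg 160.1 hullarea 0.00802109323365885
top mat [ 0.4575 -0.2984] [0.109 0.11 ] longdir deg 116.1 hullarea 0.011929510474052663
side square [ 0.6067 -0.1103] [0.0894 0.0879] longdir deg 70.1 hullarea 0.007761644615916774
side mat [ 0.4567 -0.2953] [0.1055 0.1081] longdir deg 116.2 hullarea 0.011209033825847259Traceback (most recent call last):
  File "mos.py", line 14, in <module>
    cv2.imwrite(sys.argv[1],np.vstack(rows))
                            ~~~~~~~~~^^^^^^
    return _nx.concatenate(arrs, 0, dtype=dtype, casting=casting)
           ~~~~~~~~~~~~~~~^^^^^^^^^^^^^^^^^^^^^^^^^^^^^^^^^^^^^^^
ValueError: all the input array dimensions except for the concatenation axis must match exactly, but along dimension 1, the array at index 0 has size 780 and the array at index 1 has size 260
```

```bash
python3 mos.py pics/m4.png side:195:327 side:314:158 top:366:232 top:297:181 side:250:200 side:195:310
```

```text
(no output)
```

View pics/m4.png

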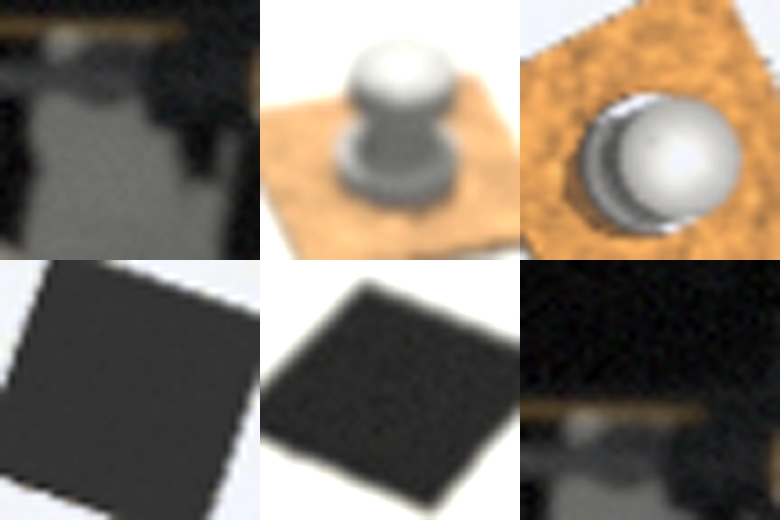

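```bash
python3 - <<'E'
from pk import *
print(ray(ft,tl((366,232),(134,165)),.020))
print(ray(fs,tl((314,158),(396-260,147)),.020))
E
python3 go.py 0.6072 -0.1125 0.151 70
```

```text
[[ 0.45687603 -0.29733433  0.02      ]]
[[ 0.45789599 -0.29838405  0.02      ]]
t 13.93 pos [0.6236 0.297  0.0315] yaw 99.0 w 0.0356 gf 29.8 j7 -0.7 F [-0.1 -0.6  0.2]
turn (tool) [-1.000e-04  1.000e-04  5.061e-01]  then shift (tool) [-0.3904  0.1247 -0.1195]
```

carry_out --rows "0.02 0 0 -0.005 0 0 0;0.02 0 0 -0.02 0 0 0;0.02 0 0 -0.03 0 0 0;0.02 0 0 -0.03 0 0 0;0.02 0 0 -0.02 0 0 0;0.02 0 0 -0.015 0 0 0.05;0.02 0 0 0 0 0 0.1;0.02 0 0 0 0 0 0.1;0.02 0 0 0 0 0 0.1;0.02 0 0 0 0 0 0.1;0.02 0 0 0 0 0 0.056;0.02 0 0 0 0 0 0"

```text
time_s: 15.42
position: [0.6232, 0.2969, 0.1512]
orientation: [0.0, 0.819, 0.574, -0.001]
ft_force: [-0.6, 0.1, -4.4]
gripper_width: 0.0361
grasp_force: 29.9
```

```bash
python3 go.py 0.6072 -0.1125 0.151 70
```

```text
t 15.43 pos [0.6232 0.2969 0.1512] yaw 70.0 w 0.0361 gf 29.9 j7 -1.08 F [-0.6  0.1 -4.4]
turn (tool) [-0.0006  0.0011 -0.0002]  then shift (tool) [-3.902e-01  1.250e-01  2.000e-04]
```

carry_out --rows "0.02 -0.012 0.004 0 0 0 0;0.02 -0.028 0.009 0 0 0 0;0.02 -0.042 0.0135 0 0 0 0;0.02 -0.042 0.0135 0 0 0 0;0.02 -0.042 0.0135 0 0 0 0;0.02 -0.042 0.0135 0 0 0 0;0.02 -0.042 0.0135 0 0 0 0;0.02 -0.042 0.0135 0 0 0 0;0.02 -0.042 0.0135 0 0 0 0;0.02 -0.03 0.0095 0 0 0 0;0.02 -0.016 0.005 0 0 0 0;0.02 -0.008 0.003 0 0 0 0"

```text
time_s: 16.92
position: [0.6081, -0.1111, 0.1516]
orientation: [-0.0, 0.819, 0.573, -0.0]
ft_force: [-0.2, 0.8, -3.2]
gripper_width: 0.0356
grasp_force: 29.9
```

carry_out --rows "0.02 0 0 0.01 0 0 0;0.02 0 0 0.03 0 0 0;0.02 0 0 0.03 0 0 0;0.02 0 0 0.025 0 0 0;0.02 0 0 0.01 0 0 0;0.02 0 0 0.005 0 0 0;0.02 0 0 0.003 0 0 0;0.02 0 0 0 0 0 0;0.02 0 0 0 0 0 0"

```text
time_s: 18.05
position: [0.6089, -0.1104, 0.0393]
orientation: [0.0, 0.819, 0.574, 0.0]
ft_force: [-0.6, -0.8, -4.0]
gripper_width: 0.0357
grasp_force: 29.9
```

```bash
python3 go.py 0.608 -0.1106 0.0315 70
```

```text
t 18.05 pos [ 0.6089 -0.1104  0.0393] yaw 70.0 w 0.0357 gf 29.9 j7 -0.5 F [-0.6 -0.8 -4. ]
turn (tool) [ 0.0014 -0.0002  0.    ]  then shift (tool) [-0.0005 -0.0007  0.0078]
```

carry_out --rows "0.02 -0.0005 -0.0005 0.003 0 0 0;0.02 0 0 0.003 0 0 0;0.02 0 0 0.001 0 0 0;0.02 0 0 0 0 0 0;0.02 0 0 0 0 0 0"

```text
time_s: 18.68
position: [0.6078, -0.1106, 0.0315]
orientation: [0.0, 0.819, 0.574, 0.0]
ft_force: [0.3, -0.6, -5.4]
gripper_width: 0.0357
grasp_force: 29.9
```

carry_out --rows "0.02 0 0 0.001 0 0 0;0.02 0 0 0 0 0 0;0.02 0 0 0 0 0 0"

```text
time_s: 19.05
position: [0.6078, -0.1106, 0.0315]
orientation: [0.0, 0.819, 0.574, -0.0]
ft_force: [-3.7, -0.6, 6.3]
gripper_width: 0.0358
grasp_force: 29.9
```

Contact. Releasing, lifting, and moving towards the rail so that the top view is clear.

carry_out --rows "0.045 0 0 0 0 0 0;0.08 0 0 0 0 0 0;0.087 0 0 0 0 0 0;0.087 0 0 0 0 0 0;0.087 0 0 -0.01 0 0 0;0.087 0 0 -0.03 0 0 0;0.087 0 0 -0.04 0 0 0;0.087 0 0 -0.04 0 0 0;0.087 0 0 0 0 0 0"

```text
time_s: 20.18
position: [0.6104, -0.1106, 0.1551]
orientation: [0.003, 0.819, 0.574, 0.003]
ft_force: [0.4, 0.6, -0.5]
gripper_width: 0.087
grasp_force: 0.0
```

```bash
python3 go.py 0.5033 0.125 0.155 47; python3 go.py 0.5033 0.125 0.155 70|tail -1
```

```text
t 20.18 pos [ 0.6104 -0.1106  0.1551] yaw 70.0 w 0.087 gf 0.0 j7 -0.44 F [ 0.4  0.6 -0.5]
turn (tool) [ 0.0078 -0.0032  0.4014]  then shift (tool) [ 9.93e-02 -2.39e-01  1.00e-04]
turn (tool) [ 0.0083 -0.0016 -0.    ]  then shift (tool) [ 1.848e-01 -1.813e-01  1.000e-04]
```

carry_out --rows "0.087 0 0 0 0 0 0.1;0.087 0 0 0 0 0 0.1;0.087 0 0 0 0 0 0.1;0.087 0 0 0 0 0 0.101;0.087 0.016 -0.04 0 0 0 0;0.087 0.017 -0.04 0 0 0 0;0.087 0.017 -0.04 0 0 0 0;0.087 0.017 -0.04 0 0 0 0;0.087 0.017 -0.04 0 0 0 0;0.087 0.015 -0.039 0 0 0 0;0.087 0 0 0 0 0 0;0.087 0 0 0 0 0 0"

```text
time_s: 21.68
position: [0.5004, 0.124, 0.1503]
orientation: [0.0, 0.917, 0.399, -0.0]
ft_force: [-0.7, -0.6, -0.2]
gripper_width: 0.0868
grasp_force: 0.0
```

```bash
python3 go.py 0.5033 0.125 0.038 47; python3 pads.py | grep -E "square|long"; python3 mos.py pics/m5.png side:249:193 top:295:178 side:271:275
```

```text
t 21.68 pos [0.5004 0.124  0.1503] yaw 47.0 w 0.0868 gf 0.0 j7 -1.24 F [-0.7 -0.6 -0.2]
turn (tool) [0.0003 0.0008 0.0001]  then shift (tool) [0.0027 0.0015 0.1123]
top square [ 0.6075 -0.1141] [0.0895 0.0912] longdir deg 160.1 hullarea 0.00809875796681736
top long [0.605 0.288] [0.2151 0.1767] longdir deg 89.7 hullarea 0.02851681699901265
top mat [ 0.4575 -0.2984] [0.1089 0.1101] longdir deg 116.1 hullarea 0.011935939238322701
side square [ 0.5926 -0.1313] [0.1749 0.3159] longdir deg 99.6 hullarea 0.04389708156667785
side long [0.6221 0.2951] [0.0637 0.1293] longdir deg 163.8 hullarea 0.008179500332765599
side mat [ 0.4606 -0.2933] [0.1143 0.1084] longdir deg 26.0 hullarea 0.011743074395879738
```

View pics/m5.png

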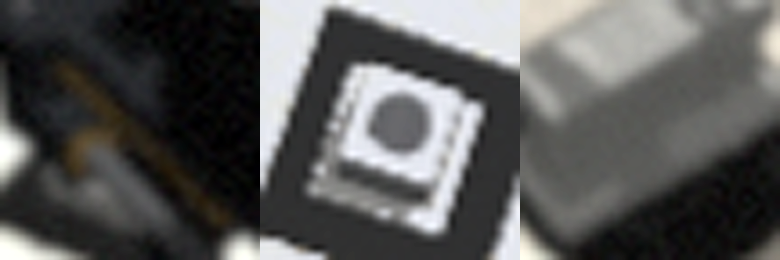

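The top tile shows the square dolly upright on its pad and parallel to it, with the foot centre at about tile (395,148). Checking the numbers.

```bash
python3 - <<'E'
from pk import *
F=ray(ft,tl((295,178),[(47,190),(181,237),(224,104),(90,62)]),.022)
print(F.mean(0),[ang(F[[i,(i+1)%4]]) for i in range(4)],np.linalg.norm(np.diff(F,axis=0),axis=1)); print("disc",ray(ft,tl((295,178),(140,123)),.068))
E
```

```text
[ 0.60813256 -0.11207317  0.022     ] [np.float64(70.1), np.float64(161.7), np.float64(72.0), np.float64(161.4)] [0.0524591  0.05242481 0.05213132]
disc [[ 0.60837635 -0.1122988   0.068     ]]
```

The square dolly is within about 2 mm and 1° of its pad, which is good. Now the rail.

carry_out --rows "0.087 0.0025 0.0015 0.03 0 0 0;0.087 0 0 0.03 0 0 0;0.087 0 0 0.03 0 0 0;0.087 0 0 0.016 0 0 0;0.087 0 0 0.006 0 0 0;0.087 0 0 0 0 0 0;0.055 0 0 0 0 0 0;0.015 0 0 0 0 0 0;0.015 0 0 0 0 0 0;0.015 0 0 0 0 0 0;0.015 0 0 0 0 0 0;0.015 0 0 0 0 0 0"

```text
time_s: 23.48
position: [0.5031, 0.1255, 0.0385]
orientation: [0.0, 0.917, 0.399, -0.0]
ft_force: [-0.0, 0.1, -0.3]
gripper_width: 0.0348
grasp_force: 0.0
```

```bash
python3 go.py 0.5033 0.1245 0.038 47
```

```text
t 23.48 pos [0.5031 0.1255 0.0385] yaw 47.0 w 0.0348 gf 0.0 j7 -1.34 F [-0.   0.1 -0.3]
turn (tool) [0.     0.0001 0.0005]  then shift (tool) [-0.0006  0.0008  0.0005]
```

Fingers are still closing.

carry_out --rows "0.015 0 0 0 0 0 0;0.015 0 0 0 0 0 0;0.015 0 0 0 0 0 0"

```text
time_s: 23.85
position: [0.5033, 0.1254, 0.0385]
orientation: [0.0, 0.917, 0.399, 0.0]
ft_force: [0.4, -0.3, 0.0]
gripper_width: 0.0277
grasp_force: 29.9
```

carry_out --rows "0.015 0 0 -0.005 0 0 0;0.015 0 0 -0.02 0 0 0;0.015 0 0 -0.03 0 0 0;0.015 0 0 -0.03 0 0 0;0.015 0 0 -0.02 0 0 0;0.015 0 0 -0.01 0 0 0;0.015 0 0 0 0 0 0"

```text
time_s: 24.72
position: [0.5029, 0.1255, 0.1535]
orientation: [0.0, 0.917, 0.399, -0.0]
ft_force: [0.3, 0.3, -5.2]
gripper_width: 0.0277
grasp_force: 30.0
```

```bash
python3 go.py 0.6225 0.2925 0.155 163.4
```

```text
t 24.73 pos [0.5029 0.1255 0.1535] yaw 47.0 w 0.0277 gf 30.0 j7 -1.24 F [ 0.3  0.3 -5.2]
turn (tool) [-1.000e-04  2.000e-04 -2.031e+00]  then shift (tool) [-0.0669  0.1942 -0.0015]
```

carry_out --rows "0.015 0 0 0 0 0 -0.06;0.015 0 0 0 0 0 -0.12;0.015 0 0 0 0 0 -0.14;0.015 0 0 0 0 0 -0.14;0.015 0 0 0 0 0 -0.14;0.015 0 0 0 0 0 -0.14;0.015 0 0 0 0 0 -0.14;0.015 0 0 0 0 0 -0.14;0.015 0 0 0 0 0 -0.14;0.015 0 0 0 0 0 -0.14;0.015 0 0 0 0 0 -0.14;0.015 0 0 0 0 0 -0.14"

```text
time_s: 26.22
position: [0.5022, 0.1251, 0.1521]
orientation: [-0.001, 0.36, 0.933, -0.001]
ft_force: [0.2, 0.3, -5.9]
gripper_width: 0.0276
grasp_force: 30.0
```

carry_out --rows "0.015 0 0 0 0 0 -0.14;0.015 0 0 0 0 0 -0.14;0.015 0 0 0 0 0 -0.11;0.015 0 0 0 0 0 -0.061;0.015 -0.004 0.012 0 0 0 0;0.015 -0.01 0.03 0 0 0 0;0.015 -0.014 0.04 0 0 0 0;0.015 -0.014 0.04 0 0 0 0;0.015 -0.012 0.035 0 0 0 0;0.015 -0.008 0.025 0 0 0 0;0.015 -0.005 0.012 0 0 0 0;0.015 0 0 0 0 0 0"

```text
time_s: 27.72
position: [0.6226, 0.2929, 0.1526]
orientation: [-0.001, 0.144, 0.99, -0.0]
ft_force: [0.1, 0.0, -5.2]
gripper_width: 0.0278
grasp_force: 30.0
```

```bash
python3 go.py 0.6225 0.2925 0.046 163.4
```

```text
t 27.73 pos [0.6226 0.2929 0.1526] yaw 163.4 w 0.0278 gf 30.0 j7 0.39 F [ 0.1  0.  -5.2]
turn (tool) [-0.0008 -0.0012  0.0002]  then shift (tool) [-1.000e-04 -4.000e-04  1.066e-01]
```

carry_out --rows "0.015 0 0 0.01 0 0 0;0.015 0 0 0.03 0 0 0;0.015 0 0 0.03 0 0 0;0.015 0 0 0.022 0 0 0;0.015 0 0 0.01 0 0 0;0.015 0 0 0.005 0 0 0;0.015 0 0 0 0 0 0;0.015 0 0 0 0 0 0"

```text
time_s: 28.72
position: [0.6234, 0.2928, 0.0476]
orientation: [0.001, 0.144, 0.99, 0.001]
ft_force: [0.1, -0.3, -4.6]
gripper_width: 0.0276
grasp_force: 30.0
```

```bash
python3 go.py 0.6225 0.2925 0.0385 163.4; python3 pads.py|grep long; python3 - <<'E'
from station import viewer
from h import *
s=viewer.grab_frame("side")["img"][270:380,140:270]
cv2.imwrite("pics/s6.png",np.clip(cv2.resize(s,None,fx=5,fy=5,interpolation=cv2.INTER_CUBIC)*1.6,0,255).astype('uint8'))
E
```

```text
t 28.73 pos [0.6234 0.2928 0.0476] yaw 163.4 w 0.0276 gf 30.0 j7 0.32 F [ 0.1 -0.3 -4.6]
turn (tool) [ 0.0013  0.0013 -0.0001]  then shift (tool) [ 0.0007 -0.0006  0.0091]
top square [ 0.6073 -0.1141] [0.0892 0.0913] longdir deg 160.0 hullarea 0.008066581741606127
top long [0.6415 0.3335] [0.2397 0.1919] longdir deg 33.8 hullarea 0.030943398128405963
top mat [ 0.4575 -0.2983] [0.1089 0.1101] longdir deg 116.1 hullarea 0.011937262091797018
side square [ 0.606  -0.1167] [0.1024 0.091 ] longdir deg 70.2 hullarea 0.008321771221657559
side long [0.6381 0.2755] [0.1658 0.1563] longdir deg 10.4 hullarea 0.019033818275129732
side mat [ 0.4566 -0.2953] [0.1058 0.1078] longdir deg 116.1 hullarea 0.011210984842961125
```

View pics/s6.png

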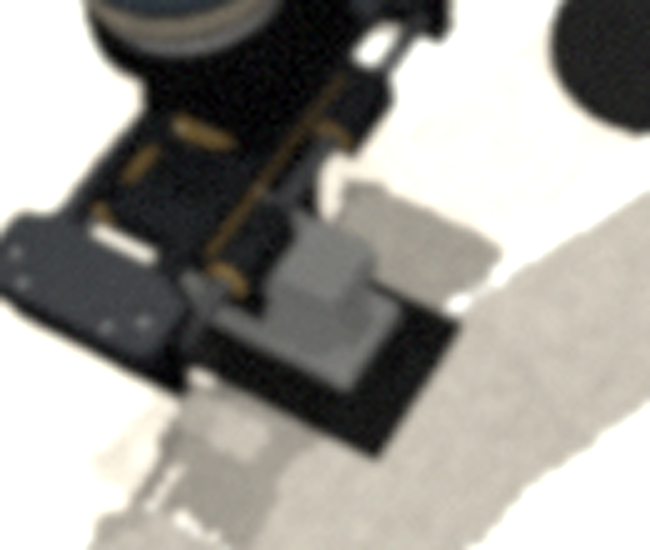

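The side crop shows the rail held level and parallel to the long pad, just above it, with the near foot corner at crop (345,388). Lowering.

carry_out --rows "0.015 0 0 0.004 0 0 0;0.015 0 0 0.003 0 0 0;0.015 0 0 0.001 0 0 0;0.015 0 0 0 0 0 0;0.015 0 0 0 0 0 0"

```text
time_s: 29.5
position: [0.6228, 0.2922, 0.0386]
orientation: [0.0, 0.144, 0.99, -0.0]
ft_force: [-1.2, -0.9, -3.6]
gripper_width: 0.0275
grasp_force: 29.9
```

carry_out --rows "0.015 0 0 0.001 0 0 0;0.015 0 0 0 0 0 0;0.015 0 0 0 0 0 0"

```text
time_s: 29.88
position: [0.6228, 0.2924, 0.0385]
orientation: [0.0, 0.144, 0.99, -0.0]
ft_force: [-2.5, -2.6, 6.3]
gripper_width: 0.0282
grasp_force: 29.9
```

Contact. Releasing and lifting.

carry_out --rows "0.04 0 0 0 0 0 0;0.08 0 0 0 0 0 0;0.087 0 0 0 0 0 0;0.087 0 0 0 0 0 0;0.087 0 0 0 0 0 0;0.087 0 0 -0.01 0 0 0;0.087 0 0 -0.03 0 0 0;0.087 0 0 -0.04 0 0 0;0.087 0 0 -0.04 0 0 0;0.087 0 0 0 0 0 0"

```text
time_s: 31.12
position: [0.6245, 0.2943, 0.1625]
orientation: [0.003, 0.144, 0.99, 0.003]
ft_force: [0.2, -0.2, 0.5]
gripper_width: 0.087
grasp_force: 0.0
```

```bash
python3 go.py 0.457 -0.298 0.155 99
```

```text
t 31.12 pos [0.6245 0.2943 0.1625] yaw 163.4 w 0.087 gf 0.0 j7 0.39 F [ 0.2 -0.2  0.5]
turn (tool) [0.0085 0.0016 1.1239]  then shift (tool) [-0.5588 -0.2581  0.0075]
```

carry_out --rows "0.087 0 0 0 0 0 0.14;0.087 0 0 0 0 0 0.14;0.087 0 0 0 0 0 0.14;0.087 0 0 0 0 0 0.14;0.087 0 0 0 0 0 0.14;0.087 0 0 0 0 0 0.14;0.087 0 0 0 0 0 0.14;0.087 0 0 0 0 0 0.144"

```text
time_s: 32.12
position: [0.6223, 0.2921, 0.1569]
orientation: [-0.0, 0.651, 0.759, -0.001]
ft_force: [0.3, -0.0, -0.8]
gripper_width: 0.0868
grasp_force: 0.0
```

carry_out --rows "0.087 -0.02 -0.01 0 0 0 0;0.087 -0.05 -0.023 0 0 0 0;0.087 -0.05 -0.023 0 0 0 0;0.087 -0.05 -0.023 0 0 0 0;0.087 -0.05 -0.023 0 0 0 0;0.087 -0.05 -0.023 0 0 0 0;0.087 -0.05 -0.023 0 0 0 0;0.087 -0.05 -0.023 0 0 0 0;0.087 -0.05 -0.023 0 0 0 0;0.087 -0.05 -0.023 0 0 0 0;0.087 -0.05 -0.023 0 0 0 0;0.087 -0.039 -0.018 0 0 0 0"

```text
time_s: 33.62
position: [0.4539, -0.3025, 0.1572]
orientation: [-0.0, 0.65, 0.76, -0.0]
ft_force: [-0.5, 0.5, 0.4]
gripper_width: 0.0874
grasp_force: 0.0
```

carry_out --rows "0.087 0 0 0 0 0 0;0.087 0 0 0 0 0 0;0.087 0 0 0 0 0 0"

```text
time_s: 34.0
position: [0.456, -0.2983, 0.1575]
orientation: [-0.0, 0.648, 0.761, 0.0]
ft_force: [0.6, -0.4, 0.2]
gripper_width: 0.0872
grasp_force: 0.0
```

```bash
python3 go.py 0.457 -0.298 0.033 99; python3 pads.py | grep -E "long|round"; python3 mos.py pics/m7.png top:145:176 top:150:176 side:195:327
```

```text
t 34.0 pos [ 0.456  -0.2983  0.1575] yaw 99.2 w 0.0872 gf 0.0 j7 0.48 F [ 0.6 -0.4  0.2]
turn (tool) [ 0.0002 -0.0006  0.0029]  then shift (tool) [0.0002 0.0011 0.1245]
top square [ 0.6074 -0.1142] [0.0893 0.0911] longdir deg 160.1 hullarea 0.008074436934091378
top long [0.6227 0.291 ] [0.0654 0.1302] longdir deg 163.6 hullarea 0.008431232285443624
top round ((0.5020478963851929, 0.12552297115325928), 0.049821168184280396)
top mat [ 0.4546 -0.2916] [0.1108 0.0951] longdir deg 26.3 hullarea 0.008755865476541613
side square [ 0.6069 -0.1197] [0.1095 0.0969] longdir deg 70.2 hullarea 0.009158370195694765
side long [0.6219 0.2939] [0.0668 0.1304] longdir deg 163.6 hullarea 0.007624224348631081
side round ((0.5019243359565735, 0.1293715089559555), 0.05081488564610481)
side mat [ 0.4564 -0.2944] [0.107  0.1087] longdir deg 115.8 hullarea 0.011405759332630439
```

View pics/m7.png

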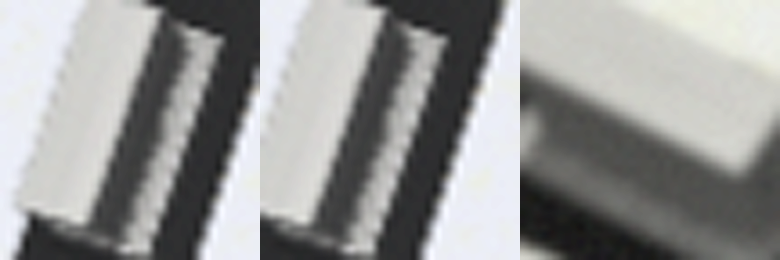

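```bash
python3 - <<'E'
from pk import *
F=ray(ft,tl((145,176),[(222,38),(150,256)]),.018); a=np.radians(163.5); n=np.array([-np.sin(a),np.cos(a)]); m=F.mean(0)[:2]
print(ang(F),np.linalg.norm(F[1]-F[0]),m,m+.019*n,m-.019*n)
H=ray(ft,tl((145,176),[(163,10),(85,228),(22,210)]),.066); print("head edge",ang(H[:2]),np.linalg.norm(H[2]-H[1]), "end mid",H[1:].mean(0))
E
```

```text
163.6 0.08578989458723478 [0.61702337 0.27223135] [0.61162708 0.25401378] [0.62241966 0.29044893]
head edge 162.3 0.02351287397069411 end mid [0.58172018 0.30196098 0.066     ]
```

The rail is within 1 mm and 1° of its pad. Now the mushroom.

carry_out --rows "0.087 0 0.001 0.03 0 0 0;0.087 0 0 0.03 0 0 0;0.087 0 0 0.03 0 0 0;0.087 0 0 0.024 0 0 0;0.087 0 0 0.01 0 0 0;0.087 0 0 0 0 0 0;0.06 0 0 0 0 0 0;0.03 0 0 0 0 0 0;0.03 0 0 0 0 0 0;0.03 0 0 0 0 0 0;0.03 0 0 0 0 0 0;0.03 0 0 0 0 0 0"

```text
time_s: 35.8
position: [0.4566, -0.3, 0.0337]
orientation: [0.0, 0.649, 0.76, 0.0]
ft_force: [-0.2, -0.5, 1.0]
gripper_width: 0.0429
grasp_force: 30.0
```

```bash
python3 go.py 0.5021 0.1262 0.151 99
```

```text
t 35.8 pos [ 0.4566 -0.3     0.0337] yaw 99.0 w 0.0429 gf 30.0 j7 0.38 F [-0.2 -0.5  1. ]
turn (tool) [ 0.0004  0.0002 -0.    ]  then shift (tool) [ 0.4139  0.1116 -0.1173]
```

carry_out --rows "0.03 0 0 -0.005 0 0 0;0.03 0 0 -0.02 0 0 0;0.03 0 0 -0.03 0 0 0;0.03 0 0 -0.03 0 0 0;0.03 0 0 -0.02 0 0 0;0.03 0 0 -0.012 0 0 0;0.03 0.012 0.0032 0 0 0 0;0.03 0.028 0.0076 0 0 0 0;0.03 0.042 0.0114 0 0 0 0;0.03 0.042 0.0114 0 0 0 0;0.03 0.042 0.0114 0 0 0 0;0.03 0.042 0.0114 0 0 0 0"

```text
time_s: 37.3
position: [0.4784, -0.0833, 0.1494]
orientation: [-0.001, 0.649, 0.761, -0.0]
ft_force: [-0.4, -0.1, -3.4]
gripper_width: 0.0431
grasp_force: 30.0
```

carry_out --rows "0.03 0.042 0.0114 0 0 0 0;0.03 0.042 0.0114 0 0 0 0;0.03 0.042 0.0114 0 0 0 0;0.03 0.035 0.0094 0 0 0 0;0.03 0.026 0.007 0 0 0 0;0.03 0.0125 0.003 0 0 0 0;0.03 0.005 0.001 0 0 0 0;0.03 0 0 0 0 0 0;0.03 0 0 0 0 0 0"

```text
time_s: 38.42
position: [0.5015, 0.1234, 0.1504]
orientation: [0.0, 0.65, 0.76, -0.0]
ft_force: [-0.7, -0.3, -3.9]
gripper_width: 0.0431
grasp_force: 30.0
```

```bash
python3 go.py 0.5021 0.1247 0.0335 99
```

```text
t 38.42 pos [0.5015 0.1234 0.1504] yaw 98.9 w 0.0431 gf 30.0 j7 -0.41 F [-0.7 -0.3 -3.9]
turn (tool) [-0.0005  0.0008 -0.002 ]  then shift (tool) [0.0012 0.0008 0.1169]
```

carry_out --rows "0.03 0.001 0.001 0.01 0 0 0;0.03 0 0 0.03 0 0 0;0.03 0 0 0.03 0 0 0;0.03 0 0 0.025 0 0 0;0.03 0 0 0.01 0 0 0;0.03 0 0 0.005 0 0 0;0.03 0 0 0.002 0 0 0;0.03 0 0 0.001 0 0 0;0.03 0 0 0 0 0 0;0.03 0 0 0 0 0 0"

```text
time_s: 39.67
position: [0.5026, 0.126, 0.0379]
orientation: [0.0, 0.65, 0.76, 0.0]
ft_force: [-0.2, -0.0, -3.7]
gripper_width: 0.0429
grasp_force: 30.0
```

```bash
python3 go.py 0.5021 0.1247 0.0335 99
```

```text
t 39.67 pos [0.5026 0.126  0.0379] yaw 99.0 w 0.0429 gf 30.0 j7 -0.54 F [-0.2 -0.  -3.7]
turn (tool) [ 0.0008  0.0001 -0.0002]  then shift (tool) [-0.0012 -0.0007  0.0044]
```

carry_out --rows "0.03 -0.001 -0.0005 0.002 0 0 0;0.03 0 0 0.0015 0 0 0;0.03 0 0 0 0 0 0;0.03 0 0 0 0 0 0"

```text
time_s: 40.17
position: [0.502, 0.1249, 0.034]
orientation: [0.0, 0.649, 0.76, -0.0]
ft_force: [-0.3, 0.0, -3.5]
gripper_width: 0.043
grasp_force: 30.0
```

carry_out --rows "0.03 0 0 0.001 0 0 0;0.03 0 0 0 0 0 0;0.03 0 0 0 0 0 0"

```text
time_s: 40.55
position: [0.5022, 0.125, 0.0336]
orientation: [0.0, 0.649, 0.76, 0.0]
ft_force: [-2.4, -1.7, 5.0]
gripper_width: 0.0426
grasp_force: 30.0
```

Contact. Releasing, lifting well clear, and backing off to one side.

carry_out --rows "0.05 0 0 0 0 0 0;0.087 0 0 0 0 0 0;0.087 0 0 0 0 0 0;0.087 0 0 0 0 0 0;0.087 0 0 -0.01 0 0 0;0.087 0 0 -0.03 0 0 0;0.087 0 0 -0.04 0 0 0;0.087 0 0 -0.04 0 0 0;0.087 0 0 -0.03 0 0 0;0.087 -0.03 -0.005 0 0 0 0;0.087 -0.04 -0.01 0 0 0 0;0.087 -0.04 -0.01 0 0 0 0"

```text
time_s: 42.05
position: [0.4944, 0.0114, 0.1839]
orientation: [0.001, 0.649, 0.761, 0.0]
ft_force: [0.8, 0.2, -0.4]
gripper_width: 0.0869
grasp_force: 0.0
```

carry_out --rows "0.087 -0.045 -0.012 0 0 0 0;0.087 -0.045 -0.012 0 0 0 0;0.087 -0.045 -0.012 0 0 0 0;0.087 -0.045 -0.012 0 0 0 0;0.087 -0.045 -0.012 0 0 0 0;0.087 -0.045 -0.012 0 0 0 0;0.087 -0.045 -0.012 0 0 0 0;0.087 -0.03 -0.008 0 0 0 0;0.087 0 0 0 0 0 0;0.087 0 0 0 0 0 0"

```text
time_s: 43.3
position: [0.4579, -0.3417, 0.1834]
orientation: [-0.0, 0.649, 0.761, 0.0]
ft_force: [0.8, 0.9, -0.5]
gripper_width: 0.0873
grasp_force: 0.0
```

```bash
python3 pads.py | grep -E "round|top long"; python3 mos.py pics/m8.png top:207:219 top:295:178 side:270:270; python3 - <<'E'
from station import viewer
import cv2
cv2.imwrite("pics/s9.png",viewer.grab_frame("side")["img"])
E
```

```text
top long [0.6228 0.2908] [0.0657 0.1304] longdir deg 163.7 hullarea 0.008480388235185377
top round ((0.5021020770072937, 0.12562604248523712), 0.049922071397304535)
side round ((0.5010976791381836, 0.1296093463897705), 0.05067504942417145)
```

View pics/m8.png

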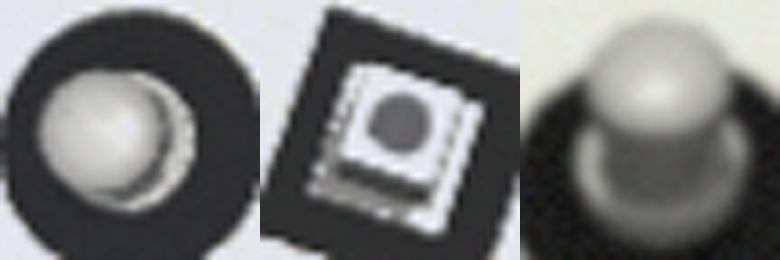

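View pics/s9.png

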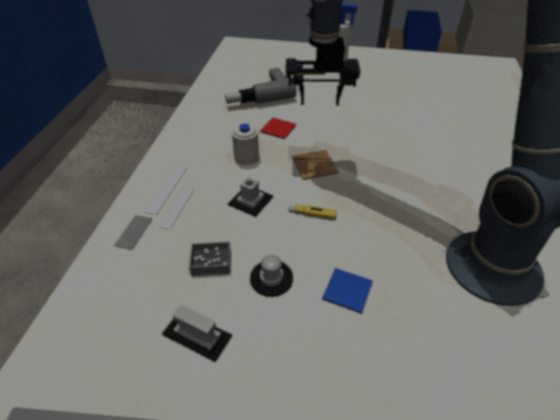

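```bash
python3 - <<'E'
from pk import *
print(ray(ft,tl((207,219),(125,141)),.020),ray(fs,tl((270,270),(141,160)),.020))
im=ft["img"][201:237,189:225]; g=cv2.resize(cv2.cvtColor(im,cv2.COLOR_BGR2GRAY),None,fx=8,fy=8,interpolation=cv2.INTER_CUBIC)
m=(g>60).astype('uint8'); q,l,s,c=cv2.connectedComponentsWithStats(m); i=l[144,144]
pts=np.argwhere(l==i)[:,::-1]; P=ray(ft,(pts+.5)/8-.5+[189,201],.020)[:,:2]
# right/lower foot rim
print("extents x",P[:,0].min(),"y min",P[:,1].min(), "-> centre if r=26mm", P[:,0].min()+.026,P[:,1].min()+.026)
E
```

```text
[[0.50215364 0.12584457 0.02      ]] [[0.50155521 0.12814307 0.02      ]]
extents x 0.4760246651724109 y min 0.10007299140243381 -> centre if r=26mm 0.5020246651724108 0.1260729914024338
```

The pictures show all three dollies upright on their own pads, the bystanders where they were, and the gripper clear of everything. The mushroom dolly is within 1 mm of its pad's centre.

```bash
python3 -c "
from station import r
print(r.hand_in())"
```

```text
the job is handed in; nothing more can be done
None
```

The job is handed in: all three dollies stand upright on their own pads, the mushroom and rail within about 1 mm of centre, the square about 2 mm off, and the square and rail within about 2° of their pads.

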